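# Find the soft rubber foot with a hardness gauge

### The job

One of the three rubber isolation feet on the bench is a softer grade that got mixed in by mistake. Find it with the hardness gauge: press the gauge upright onto the middle of a foot until its base sits flush, bear on it steadily with about 10 N (not over 15 N) for a moment to read it, and go on until you have the low reading of the soft one. Then stand the gauge back in its stand and put the soft foot in the reject tray, leaving the other two feet and the other things on the bench where they are.

Things in the scene. Friction and masses are not known exactly. Their poses are not given: they have to be found in the camera images.
- gauge_grip (a point): Dial hardness gauge, 118 mm tall, about 0.22 kg, standing upright in its stand. This point is the centre of its black handle, 20 mm (x) by 24 mm (y) and 37 mm tall, 100 mm above the gauge's underside and 18 mm below its top. Right below the handle is a dial case 58 mm across (y) and 24 mm thick (x), its white face looking to the gauge's own +x; z is its long axis, upward.
- gauge_base (a point): Centre of the underside of the gauge's flat steel base, 100 mm below gauge_grip; the base is 28 mm across, 10 mm high. A round-ended sprung pin, 6 mm across, sticks out 5 mm from it; its spring takes 1.6 N per mm. Flush means that this face lies on the rubber. A proper reading is taken with 10 N (8 to 14) on the foot in all; over 15 N is too much.
- needle (a joint): Hand of the gauge's dial, in rad: 0 with the pin right out, 4.71 (100 divisions, three quarters of a turn) with it pushed in by its whole 5 mm. With the base flush on a foot of the right grade it reads about 64 divisions (3.0 rad; about 5 N of the load is then on the pin), on the soft foot about 38 (1.8 rad; 3 N).
- stand_seat (a point): Gauge stand, fixed to the bench: a turned aluminium block 68 mm across and 24 mm high with a round pocket 32 mm across and 12 mm deep in its top, into which the gauge's base drops; the pin hangs free in a bore below it. This point is the centre of the pocket's floor, 12 mm above the bench; a seated gauge has its gauge_base here.
- foot_a_mid (a point): A black rubber isolation foot, 40 mm across and 22 mm high: soft rubber on a 4 mm steel plate, standing plate down on the bench, 0.06 kg. This point is its centre, half-way up. The three feet look the same; their letters and places tell nothing of which is soft.
- foot_b_mid (a point): The same, another foot: its centre, half-way up.
- foot_c_mid (a point): The same, another foot: its centre, half-way up.
- foot_a_top (a point): Middle of the flat rubber top of foot a when not pressed, 22 mm above the bench (the soft grade is moulded 0.05 mm lower, far less than can be measured here). The pin may dent it anywhere within 5 mm of here. Under the gauge's base the whole rubber block also yields, some 1 mm per 12 N if good, 1 mm per 3 N if soft.
- foot_b_top (a point): The middle of the flat rubber top of foot b, as for foot a.
- foot_c_top (a point): The middle of the flat rubber top of foot c, as for foot a.
- tray_in (a point): The reject tray: a grey open plastic tray fixed to the bench, 150 mm (x) by 130 mm (y) outside, 34 mm high, walls and floor 4 mm thick. This point is the centre of its inner floor, 4 mm above the bench.
- spool: A reel of solder standing on its end, 62 mm across and 53 mm high; its origin is the centre of its underside. To be left alone.
- meter: A red and black hand multimeter lying on its back, 150 mm (x) by 76 mm by 42 mm high; its origin is the centre of its underside. To be left alone.
- board: A green circuit board with parts on it, standing on short brass posts, 110 mm (x) by 80 mm, 33 mm high; its origin is at its centre on the bench. To be left alone.
Things that resemble listed ones, but are neither listed nor needed, are in the scene too. Leave any brown or red look-alike of the part that bears stand_seat alone.

How it is judged:
On the way:
1. the gauge, upright and over the middle of the foot on which it then reads low, has been borne on with 8 to 14 N, flush, for a moment (value of joint needle between 1.4 and 2.4 rad and angle between gauge_base's own z axis and vertical below 0.09 rad and ((contact force between gauge and foot_a between 8 and 14 N and z of gauge_base in the frame of foot_a_top below 0.001 m and horizontal distance between gauge_base and foot_a_top below 0.006 m) or (contact force between gauge and foot_b between 8 and 14 N and z of gauge_base in the frame of foot_b_top below 0.001 m and horizontal distance between gauge_base and foot_b_top below 0.006 m) or (contact force between gauge and foot_c between 8 and 14 N and z of gauge_base in the frame of foot_c_top below 0.001 m and horizontal distance between gauge_base and foot_c_top below 0.006 m))), for 0.3 s.
At the end, for the whole second after the job is handed in: The soft foot (known to the judge by its 0.05 mm lower moulding) lies on the floor of the reject tray, the two good feet are within 15 mm of where they were, and the gauge stands upright (within 5 degrees) with its base down in the stand's pocket (within 5 mm sideways, 3 mm in height) (((distance between foot_a_mid and foot_a_top below 0.010975 m and x of foot_a_mid in the frame of tray_in between -0.06 and 0.06 m and y of foot_a_mid in the frame of tray_in between -0.05 and 0.05 m and z of foot_a_mid in the frame of tray_in below 0.025 m and distance of each of foot_b_mid, foot_c_mid from where it was at the start of the episode below 0.015 m) or (distance between foot_b_mid and foot_b_top below 0.010975 m and x of foot_b_mid in the frame of tray_in between -0.06 and 0.06 m and y of foot_b_mid in the frame of tray_in between -0.05 and 0.05 m and z of foot_b_mid in the frame of tray_in below 0.025 m and distance of each of foot_a_mid, foot_c_mid from where it was at the start of the episode below 0.015 m) or (distance between foot_c_mid and foot_c_top below 0.010975 m and x of foot_c_mid in the frame of tray_in between -0.06 and 0.06 m and y of foot_c_mid in the frame of tray_in between -0.05 and 0.05 m and z of foot_c_mid in the frame of tray_in below 0.025 m and distance of each of foot_a_mid, foot_b_mid from where it was at the start of the episode below 0.015 m)) and horizontal distance between gauge_base and stand_seat below 0.005 m and z of gauge_base in the frame of stand_seat below 0.003 m and angle between gauge_base's own z axis and vertical below 0.09 rad); the robot touches nothing.
It fails at once if the gauge is pressed onto a foot with more than 18 N (contact force between gauge and foot_a above 18 N or contact force between gauge and foot_b above 18 N or contact force between gauge and foot_c above 18 N).
It fails at once if the gauge is tipped over (angle between gauge_base's own z axis and vertical above 0.7 rad).
It fails at once if the solder reel, the multimeter or the circuit board is moved by more than 20 mm (distance of any of spool, meter, board from where it was at the start of the episode above 0.02 m).
It also fails if it takes over 72 s, if anything falls off the work surface, if the arm or the gripper's body presses on something with over 40 N, if the wrist force passes 120 N, or if a joint passes its speed limit or range.

### The arm

A 6-joint arm with a two-finger parallel gripper is mounted at the origin on the work surface. World frame = base frame: x ahead of the robot, y to its left, z up, the work surface at z = 0. Lengths are in m, angles in rad, forces in N, time in s.
With the tool pointing down it reaches from about 0.35 to 0.775 m from the base axis. Payload 7.3 kg.
Tool frame: the origin (TCP) lies where the fingers leave the gripper's body, on its centre line; the fingertips stand 66 mm ahead of it and the grasp point (between the pads) lies 47 mm ahead of it; y points along the fingers, z is the direction in which the jaws open and shut, and the axes are right-handed (so a half turn about y gives the same grasp; the last joint's range is limited). The gripper opens to 92 mm and grips with 3 to 60 N. Pads are 19 mm wide; open, the fingers measure 130 mm over their backs; the gripper's body (75 mm by 190 mm) begins 47 mm behind the grasp point.
Start: joints at [-1.323, 0.342, 1.524, -0, 1.275, -0.146], TCP at [0.201, -0.485, 0.292] pointing down, gripper open.
Joint ranges: [-2.53, 2.53], [-0.77, 2.02], [0.04, 2.7], [-1, 4.14], [0.28, 2.66], [-3.11, 3.11]. Speed limits (rad/s): [2.57, 2.57, 3.14, 3.14, 3.14, 3.14].

### API

Orientations are given as a rotation vector (axis times angle).
In Python, from station import get_obs, cams, manip gives the robot as it stands.
- The arm moves only by the tool send_rows, never from a script. Its argument "rows" is one flat list of numbers, 5 for each row, row after row: the closure in counts, from 0 (fully open) to 255 (shut), then the shift along the tool's x, y, z in m, then the turn about the tool's y in rad. In form: [claw, dx, dy, dz, roll, claw, dx, dy, dz, roll, ...]. A call has 1 to 8 rows; each row shifts and turns the commanded pose from where the row before left it, along the tool's axes as they then stand; what a row does not reach is not made up. A row lasts 1/10 s, in which the tool goes at most 50 mm and 8.59 degrees, less where a joint would pass 70% of its speed; a pose out of reach is approached as far as the arm can. A call with a gripper value outside its range is refused whole. The fingers move at their own pace and stop on an object; "newtons" is the grip in N (left out, the last holds). Time passes only in rows, so rows that do not move let the fingers close. It gives the time, the measured TCP pose, the force and the opening at its end, in the units of the state.
- get_obs(): the state, without advancing time (a new reading comes with each control period).
- cams.snapshot(name): name is "side" or "top"; returns a dict with "color" (420x560x3 uint8, red, green, blue), "range_z" (420x560 float32, m along the optical axis (not along the pixel's ray), 0 where there is no reading), "vertical_fov" (degrees; the focal length in pixels is half the picture's height over the tangent of half this angle, whatever the lens; pixels are square), "cx", "cy" (the principal point, pixels), "k1" (the pictures are not rectified: a ray, as slopes to the right and down, at radius r is drawn at 1 + k1 r^2 times it, then the intrinsics apply), "extrinsics" (4x4, takes a point from world to camera coordinates). Camera axes: x right, y down, z forward; pixel columns grow to the right and rows downward; lengths in m; the calibration is good to about 2 mm. A picture is of the moment at which its call begins.
- manip.hand_in(): hands the job in, once; it reports no verdict.
The state is a dict: "time_s": time; "qpos": joint angles; "qd": joint speeds; "joint_efforts": joint torques, N m; "tcp_pos": TCP position; "orientation": TCP orientation; "wrist_force": force on the tool from outside, world axes, zero at the start; "wrist_torque": the same for the moment, N m; "gripper_width": finger opening in m.
Only numpy, scipy, OpenCV 4.12 (cv2) and the standard library are available. Lean on these libraries where they do the work, as an engineer would, in place of code of your own. Each camera call takes 0.05 s, during which the arm holds its last target.

## Working session

There is one attempt and no reset: what is moved stays moved. The work goes in short steps, Python scripts to look and compute and a tool call to move; the robot and the scene stay as the last step left them, time stands still between calls to the robot, and variables do not carry over. Pictures are saved under pics/ and viewed, and the job is handed in when it is done.

Besides the shell and the picture viewer there is one more tool, called after ">>>" as a command line: name --argument value ..., lists and objects as JSON in quotes. send_rows: Moves the arm, as the interface text tells. Its arguments: {"type":"object","properties":{"rows":{"type":"array"},"newtons":{"type":"number"}},"required":["rows"]}

```bash
ls; mkdir -p pics
cat > h.py <<'E'
import numpy as np, cv2, pickle
from station import get_obs, cams, manip
def cal(s):
    H=s["color"].shape[0]; f=H/2/np.tan(np.radians(s["vertical_fov"])/2)
    return f,s["cx"],s["cy"],s["k1"],np.array(s["extrinsics"])
def ray(s,u,v):
    f,cx,cy,k1,E=cal(s)
    d=np.array([(u-cx)/f,(v-cy)/f]); p=d.copy()
    for _ in range(30): p=d/(1+k1*(p@p))
    R,t=E[:3,:3],E[:3,3]
    return -R.T@t, R.T@np.array([p[0],p[1],1.])
def onz(s,u,v,z):
    o,d=ray(s,u,v); return o+d*(z-o[2])/d[2]
def proj(s,P):
    f,cx,cy,k1,E=cal(s); c=E[:3,:3]@np.array(P)+E[:3,3]; p=c[:2]/c[2]; p=p*(1+k1*(p@p)); return p*f+[cx,cy]
def cloud(s):
    f,cx,cy,k1,E=cal(s); H,W=s["range_z"].shape
    K=np.array([[f,0,cx],[0,f,cy],[0,0,1.]])
    v,u=np.mgrid[:H,:W]; d=np.stack([(u-cx)/f,(v-cy)/f],-1); p=d.copy()
    for _ in range(30): p=d/(1+k1*(p**2).sum(-1,keepdims=True))
    z=s["range_z"][...,None]; c=np.concatenate([p*z,z],-1)
    return (c-E[:3,3])@E[:3,:3]
def snap(n,tag):
    s=cams.snapshot(n); pickle.dump(s,open(f"{n}_{tag}.pkl","wb")); cv2.imwrite(f"pics/{n}_{tag}.png",s["color"][...,::-1]); return s
def load(n,tag): return pickle.load(open(f"{n}_{tag}.pkl","rb"))
def crop(s,u0,u1,v0,v1,k,name):
    cv2.imwrite(f"pics/{name}.png",cv2.resize(s["color"][v0:v1,u0:u1,::-1],None,fx=k,fy=k,interpolation=cv2.INTER_CUBIC))
E
python3 - <<'E'
from h import *
print(get_obs())
for n in("top","side"):
    s=snap(n,"0"); print(n,s["vertical_fov"],s["cx"],s["cy"],s["k1"],s["extrinsics"])
E
```

```text
pics
{'time_s': 0.0, 'qpos': array([-1.32301186e+00,  3.42719411e-01,  1.52501462e+00, -3.84721192e-06,
        1.27540965e+00, -1.46011873e-01]), 'qd': array([-2.84834784e-04,  5.82817606e-04, -2.56829796e-05,  1.27491560e-04,
        1.44395720e-04, -1.03868535e-03]), 'joint_efforts': array([ 2.50297953e-04, -4.31242669e+01, -2.44224358e+01,  7.16382475e-02,
        5.60106570e-02, -1.31319239e-04]), 'tcp_pos': array([ 0.20137809, -0.48450691,  0.29154745]), 'orientation': array([-0.40012117,  2.00694767, -2.00378049]), 'wrist_force': array([0.04256913, 0.9845948 , 0.65433317]), 'wrist_torque': array([-0.00309276,  0.02056494,  0.0307486 ]), 'gripper_width': 0.09161744294704326}
top 49.285155175981814 282.1180201142117 205.95813056803928 -0.05009754706150876 [[ 0.00607576 -0.99987022  0.01492099  0.04108651]
 [-0.99316746 -0.00777264 -0.11643876  0.56637719]
 [ 0.11653962 -0.01411159 -0.99308579  0.9652971 ]
 [ 0.          0.          0.          1.        ]]
side 43.456210222013766 286.85698622708725 199.7842744710318 -0.1950625785971972 [[-0.96248837 -0.27117004  0.00910714  0.56716736]
 [-0.17034023  0.5777965  -0.79820763  0.17497066]
 [ 0.21118793 -0.76981687 -0.60231358  1.1324156 ]
 [ 0.          0.          0.          1.        ]]
```

View pics/top_0.png

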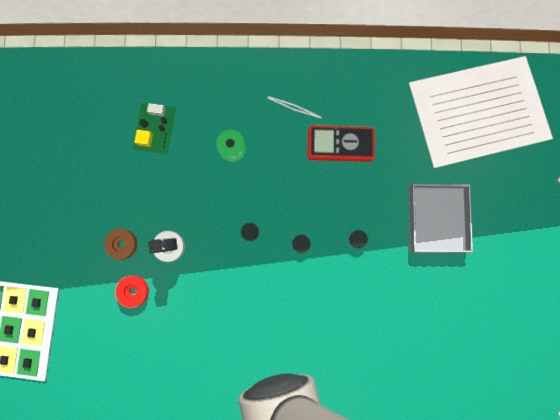

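View pics/side_0.png

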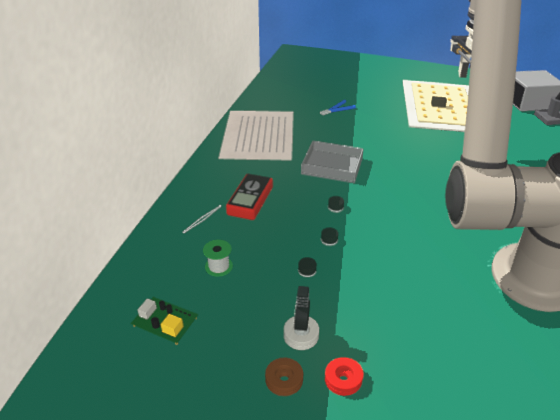

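Top view: the three feet are at (250,232), (301,244) and (358,239), the tray at (440,218). There are three stand-like pieces: brown (120,244), red (131,292) and silver (168,246) with the gauge standing in it. The silver one is aluminium and holds the gauge, so it fits. I'll confirm that with a crop and measure.

Run:
```python
from h import *
s=load("top","0"); S=load("side","0")
a=cv2.resize(s["color"][200:290,100:240,::-1],None,fx=5,fy=5,interpolation=cv2.INTER_CUBIC)
b=cv2.resize(S["color"][270:370,250:360,::-1],None,fx=4.5,fy=4.5,interpolation=cv2.INTER_CUBIC)
cv2.imwrite("pics/c_top.png",a);cv2.imwrite("pics/c_side.png",b)
P=cloud(s); PS=cloud(S)
# feet via depth height & darkness
for nm,im,C in(("top",s,P),("side",S,PS)):
    col=im["color"].astype(int); h=C[...,2]
    m=((col.max(-1)<60)&(h>0.012)&(h<0.035)&(im["range_z"]>0)).astype(np.uint8)
    n,l,st,ce=cv2.connectedComponentsWithStats(m)
    for i in range(1,n):
        if st[i,4]>60:
            u,v=ce[i]; q=C[l==i]
            print(nm,"dark",ce[i].round(1),st[i,2:5],onz(im,u,v,0.022).round(4),"med",np.median(q,0).round(4))
    # stand
    m=((col.min(-1)>130)&(np.ptp(col,axis=-1)<40)&(h>0.012)&(h<0.04)).astype(np.uint8)
    n,l,st,ce=cv2.connectedComponentsWithStats(m)
    for i in range(1,n):
        if st[i,4]>150:
            q=C[l==i]; print(nm,"light",ce[i].round(1),st[i].tolist(),onz(im,*ce[i],0.024).round(4),np.median(q,0).round(4))
    m=((h>0.09)&(h<0.14)&(C[...,1]>0)&(C[...,0]>0.3)).astype(np.uint8)
    n,l,st,ce=cv2.connectedComponentsWithStats(m)
    for i in range(1,n):
        if st[i,4]>20:
            q=C[l==i]; print(nm,"high",ce[i].round(1),st[i].tolist(),np.median(q,0).round(4),q.min(0).round(3),q.max(0).round(3))
```

```text
top dark [358.2 142.4] [ 37  27 381] [ 0.7128 -0.1255  0.022 ] med [ 0.7068 -0.1298  0.0335]
top dark [249.5 231.4] [ 16  16 207] [0.5106 0.1159 0.022 ] med [0.5113 0.115  0.0212]
top dark [357.6 237. ] [ 17  13 156] [ 0.5    -0.1214  0.022 ] med [ 0.5    -0.1214  0.021 ]
top dark [300.7 242.6] [ 17  15 179] [0.4869 0.0038 0.022 ] med [0.4863 0.0032 0.0216]
top light [323.6 140.7] [315, 130, 19, 22, 393] [ 0.7152 -0.0472  0.024 ] [ 0.7122 -0.0451  0.035 ]
top light [438.5 232.3] [413, 185, 60, 67, 289] [ 0.5113 -0.301   0.024 ] [ 0.4936 -0.283   0.033 ]
top light [170.  246.5] [154, 231, 30, 31, 437] [0.4764 0.2885 0.024 ] [0.469  0.2879 0.0231]
top high [156.9 244.4] [149, 238, 19, 13, 186] [0.478 0.291 0.127] [0.467 0.279 0.09 ] [0.492 0.306 0.132]
side dark [335.2 202.4] [ 15  12 132] [ 0.4966 -0.1148  0.022 ] med [ 0.4969 -0.1134  0.0228]
side dark [329.2 234.6] [ 17  15 185] [0.4851 0.0097 0.022 ] med [0.4855 0.0106 0.0223]
side dark [306.9 265.2] [ 18  17 227] [0.5102 0.1222 0.022 ] med [0.5101 0.1226 0.0221]
side dark [165.3 306.6] [14 12 94] [0.7521 0.3185 0.022 ] med [0.7555 0.319  0.0243]
side dark [154.8 322.3] [ 9 12 74] [0.7542 0.3619 0.022 ] med [0.7529 0.3636 0.025 ]
side light [101.8 102.8] [0, 0, 235, 196, 1862] [ 1.3728 -0.4405  0.024 ] [ 1.3766 -0.4016  0.0261]
side light [505.1 260.6] [495, 244, 21, 35, 338] [ 0.0806 -0.0087  0.024 ] [ 0.0774 -0.0125  0.015 ]
side light [218.1 264. ] [208, 257, 20, 14, 178] [0.6943 0.1748 0.024 ] [0.692  0.1787 0.0263]
side light [146.4 308.3] [138, 299, 18, 20, 218] [0.7855 0.3359 0.024 ] [0.7839 0.3381 0.0282]
side light [301.  333.2] [284, 317, 35, 30, 645] [0.4753 0.3065 0.024 ] [0.4724 0.3077 0.0241]
side high [  5.3 150. ] [0, 137, 14, 27, 225] [1.3766 0.0251 0.1117] [1.369 0.    0.09 ] [1.383 0.058 0.14 ]
side high [302.1 299. ] [295, 286, 15, 27, 311] [0.477  0.3054 0.1183] [0.465 0.282 0.09 ] [0.49  0.312 0.133]
```

View pics/c_top.png

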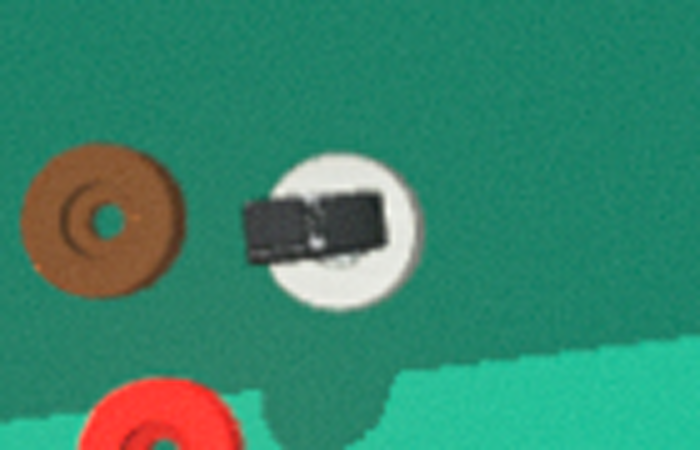

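View pics/c_side.png

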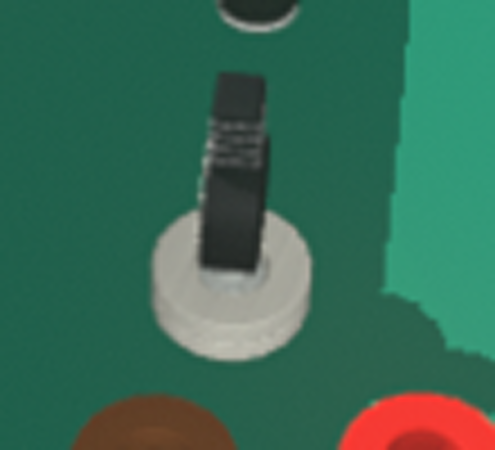

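The crop confirms it: the gauge's black handle and case stand in the silver block, and the brown and red ones are empty. The two views differ by about 6 mm in y, so I'll refine with circle fits.

Run:
```python
from h import *
s=load("top","0"); S=load("side","0")
for im in(s,S):
    R,t=im["extrinsics"][:3,:3],im["extrinsics"][:3,3]; print("cam",(-R.T@t).round(3))
def circ(pts):
    A=np.c_[2*pts,np.ones(len(pts))]; x=np.linalg.lstsq(A,(pts**2).sum(1),rcond=None)[0]
    return x[:2].round(4), round(float(np.sqrt(x[2]+x[:2]@x[:2])),4)
def fit(im,box,test,z,name):
    u0,u1,v0,v1=box; k=6
    c=cv2.resize(im["color"][v0:v1,u0:u1],None,fx=k,fy=k,interpolation=cv2.INTER_CUBIC).astype(int)
    m=test(c).astype(np.uint8)
    cs,_=cv2.findContours(m,cv2.RETR_EXTERNAL,cv2.CHAIN_APPROX_NONE)
    ct=max(cs,key=cv2.contourArea); hull=cv2.convexHull(ct)[:,0]
    # resample filled hull contour
    f=np.zeros_like(m); cv2.fillConvexPoly(f,hull,1); ct=cv2.findContours(f,cv2.RETR_EXTERNAL,cv2.CHAIN_APPROX_NONE)[0][0][:,0]
    px=np.c_[(ct[:,0]+.5)/k-.5+u0,(ct[:,1]+.5)/k-.5+v0]
    w=np.array([onz(im,*p,z)[:2] for p in px])
    print(name,circ(w),"mec",[np.round(q,4) for q in cv2.minEnclosingCircle(w.astype(np.float32))],px.min(0).round(1),px.max(0).round(1))
dark=lambda c:c.max(-1)<62
light=lambda c:(c.min(-1)>165)
for im,L,nm in((s,[(236,264,218,246),(287,316,230,258),(344,373,225,253)],"top"),(S,[(292,322,250,282),(316,344,222,250),(324,350,192,216)],"side")):
    for b,n in zip(L,"ABC"): fit(im,b,dark,0.022,nm+n)
fit(s,(145,192,225,270),lambda c:c.min(-1)>150,0.024,"stand top")
fit(S,(278,326,312,352),lambda c:(c.min(-1)>150),0.024,"stand side")
print(s["color"][250,165:180].tolist()); print(S["color"][325:350,300].tolist())
# tray, handle orientation
P=cloud(s); 
h=P[...,2]; m=((h>0.11)&(P[...,1]>0.2)&(P[...,1]<.4)&(h<0.14)); q=P[m][:,:2]; print(np.median(P[m],0))
print(cv2.minAreaRect(q.astype(np.float32)))
Q=cloud(S);m=((Q[...,2]>0.09)&(Q[...,1]>0.2)&(Q[...,1]<.4)&(Q[...,2]<0.14)&(Q[...,0]<.6)&(Q[...,0]>.4));print(cv2.minAreaRect(Q[m][:,:2].astype(np.float32)))
m=(h>0.028)&(h<.045)&(P[...,1]<-.2)&(P[...,0]<.62)&(P[...,0]>.38);print("tray",cv2.minAreaRect(P[m][:,:2].astype(np.float32)))
```

```text
cam [0.45  0.059 1.024]
cam [0.337 0.924 0.817]
topA (array([0.5107, 0.116 ]), 0.0183) mec [array([0.5107, 0.1159]), np.float64(0.0189)] [241.1 223.1] [257.6 239.8]
topB (array([0.4865, 0.0037]), 0.0175) mec [array([0.4856, 0.0036]), np.float64(0.0186)] [292.4 235.1] [309.1 250.1]
topC (array([ 0.4976, -0.1213]), 0.0175) mec [array([ 0.4964, -0.1214]), np.float64(0.0196)] [349.1 230.8] [366.4 245.8]
sideA (array([0.5098, 0.1233]), 0.0237) mec [array([0.5105, 0.1233]), np.float64(0.0267)] [297.9 257.2] [315.9 274.1]
sideB (array([0.485 , 0.0111]), 0.0239) mec [array([0.4849, 0.0109]), np.float64(0.0275)] [320.9 227.4] [337.2 242.8]
sideC (array([ 0.4955, -0.1143]), 0.0241) mec [array([ 0.4958, -0.1146]), np.float64(0.0278)] [328.2 196.1] [343.1 209.1]
stand top (array([0.4777, 0.2933]), 0.0333) mec [array([0.4777, 0.2941]), np.float64(0.0344)] [153.8 230.6] [182.8 261.2]
stand side (array([0.4754, 0.3039]), 0.0364) mec [array([0.4755, 0.3039]), np.float64(0.0405)] [285.1 317.1] [318.1 349.1]
[[43, 48, 48], [52, 54, 54], [59, 64, 61], [68, 76, 72], [73, 79, 77], [81, 89, 84], [98, 104,
[... 214 characters left out ...]
6, 120, 115], [164, 169, 163], [162, 167, 161], [153, 158, 153], [154, 159, 154], [162, 164, 154], [163, 163, 152], [163, 163, 153], [165, 165, 154], [166, 166, 155], [166, 167, 156], [168, 168, 157], [186, 186, 175], [184, 183, 172], [179, 178, 167], [183, 182, 171], [192, 191, 180], [185, 184, 172], [184, 184, 172], [170, 172, 160]]
[0.47818323 0.29282247 0.12800478]
((0.4786577820777893, 0.2950934171676636), (0.020713573321700096, 0.02480999194085598), 8.147642135620117)
((0.4783535599708557, 0.29748913645744324), (0.02433960512280464, 0.028443075716495514), 8.235801696777344)
tray ((0.5439727902412415, -0.3072732388973236), (0.14836575090885162, 0.13217543065547943), 0.11372047662734985)
```

Run:
```python
from h import *
s=load("top","0"); S=load("side","0")
def ext(im,c,z,r):
    a=np.linspace(0,2*np.pi,361); p=np.array([proj(im,[c[0]+r*np.cos(t),c[1]+r*np.sin(t),z]) for t in a]); return p.min(0).round(1),p.max(0).round(1)
for n,c in dict(A=(.5107,.116),B=(.4865,.0037),C=(.498,-.1213)).items():
    print(n,"side",ext(S,c,.022,.02),"top",ext(s,c,.022,.02))
print("stand",ext(S,(.4777,.2937),.024,.034),ext(s,(.4777,.2937),.024,.034))
print("dz/dy px per mm side", proj(S,[.49,.01,.022])-proj(S,[.49,0.0,.022]))
ims=[cv2.resize(S["color"][v-25:v+25,u-25:u+25,::-1],None,fx=5,fy=5,interpolation=cv2.INTER_CUBIC) for u,v in((307,266),(329,236),(336,204))]
ims2=[cv2.resize(s["color"][v-25:v+25,u-25:u+25,::-1],None,fx=5,fy=5,interpolation=cv2.INTER_CUBIC) for u,v in((250,232),(301,244),(358,239))]
for L,im,cs in((ims,S,((307,266),(329,236),(336,204))),(ims2,s,((250,232),(301,244),(358,239)))):
  for I,cc,c in zip(L,cs,((.5107,.116),(.4865,.0037),(.498,-.1213))):
    for t in np.linspace(0,6.28,80):
        p=proj(im,[c[0]+.02*np.cos(t),c[1]+.02*np.sin(t),.022]); q=((p-np.array(cc)+25)+.5)*5-.5
        cv2.circle(I,tuple(int(round(x)) for x in q),1,(0,255,255),-1)
cv2.imwrite("pics/feet_ov.png",np.vstack([np.hstack(ims),np.hstack(ims2)]))
```

```text
A side (array([298.1, 256.9]), array([316.6, 269.7])) top (array([240.3, 222.3]), array([258.6, 240.6]))
B side (array([320.6, 227.3]), array([337.8, 238.6])) top (array([291.6, 233.7]), array([309.9, 252. ]))
C side (array([327.2, 196. ]), array([343.1, 205.7])) top (array([348.5, 228.8]), array([366.7, 247.1]))
stand (array([283.7, 314.2]), array([319.3, 342.1])) (array([152. , 230.3]), array([183.2, 261.6]))
dz/dy px per mm side [-0.91589445  2.7002516 ]
```

View pics/feet_ov.png

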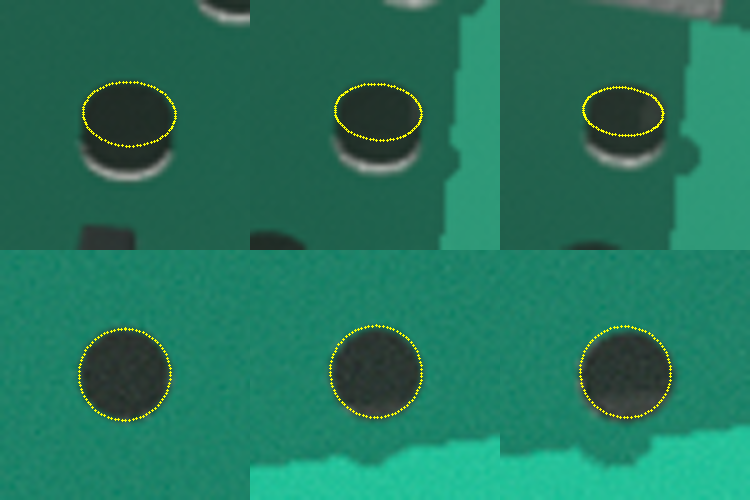

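Run:
```python
from h import *
from scipy.spatial.transform import Rotation as Ro
o=get_obs(); R=Ro.from_rotvec(o["orientation"]).as_matrix(); print(R.round(4))
y=np.degrees(np.arctan2(R[1,2],R[0,2])); print("jaw yaw",y, "q1",np.degrees(o["qpos"][0]),"q6",np.degrees(o["qpos"][5]))
# gauge handle crop in side at high zoom
S=load("side","0"); crop(S,285,325,280,350,8,"g8")
```

```text
[[-9.235e-01 -3.000e-04  3.837e-01]
 [-3.837e-01  1.200e-03 -9.235e-01]
 [-2.000e-04 -1.000e+00 -1.300e-03]]
jaw yaw -67.43628126817325 q1 -75.80345838936836 q6 -8.36704579192626
```

View pics/g8.png

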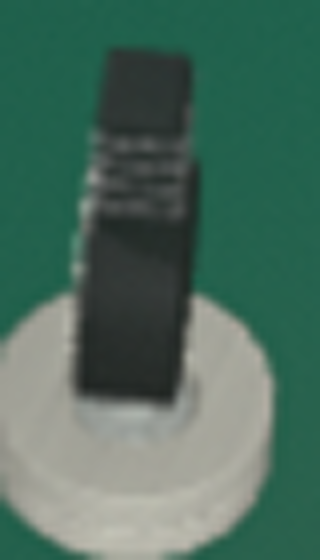

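The light rim on the left (+x) edge shows that the white face looks to +x, and the yaw is about +8°. I'll grip across the handle's y faces with the jaw at yaw −82°.

```bash
cat >> h.py <<'E'
from scipy.spatial.transform import Rotation as Ro
def st():
    o=get_obs(); R=Ro.from_rotvec(o["orientation"]).as_matrix(); psi=np.degrees(np.arctan2(R[1,2],R[0,2]))
    print("t",round(o["time_s"],2),"tcp",o["tcp_pos"].round(4),"yaw",round(psi,2),"tilt",round(float(np.degrees(np.arccos(-R[2,1]))),2),"F",np.round(o["wrist_force"],2),"w",round(o["gripper_width"],4),"q6",round(np.degrees(o["qpos"][5]),1)); return o,R,psi
def plan(pts,yaw):
    "after rolling to yaw, successive tool-axis shifts"
    o,R,psi=st(); print("roll",np.round(np.radians(psi-yaw),4))
    a=np.radians(yaw); z=np.array([np.cos(a),np.sin(a),0]); x=np.array([np.sin(a),-np.cos(a),0]); c=o["tcp_pos"].copy()
    for p in pts:
        d=np.array(p)-c; print(p,"dx %.4f dy %.4f dz %.4f"%(d@x,-d[2],d@z)); c=np.array(p)
E
python3 - <<'E'
from h import *
plan([(.45,-.2,.29),(.4785,.2945,.29),(.4785,.2945,.162)],-82)
E
```

```text
t 0.1 tcp [ 0.2014 -0.4846  0.2916] yaw -67.44 tilt 0.07 F [-0.01  0.12 -0.19] w 0.0917 q6 -8.4
roll 0.2542
(0.45, -0.2, 0.29) dx -0.2858 dy 0.0016 dz -0.2472
(0.4785, 0.2945, 0.29) dx -0.0970 dy -0.0000 dz -0.4857
(0.4785, 0.2945, 0.162) dx 0.0000 dy 0.1280 dz 0.0000
```

>>> send_rows --rows '[0,0,0,0,0.127,0,0,0,0,0.127,0,-0.04,0,-0.03,0,0,-0.04,0,-0.035,0,0,-0.04,0,-0.035,0,0,-0.04,0,-0.035,0,0,-0.04,0,-0.035,0,0,-0.04,0,-0.035,0]'

```text
time_s: 0.9
tcp_pos: [0.4011, -0.2585, 0.2921]
orientation: [-0.15, 2.149, -2.149]
wrist_force: [0.7, -0.2, 1.0]
gripper_width: 0.092
```

>>> send_rows --rows '[0,-0.04,0,-0.035,0,0,-0.02,0,-0.045,0,0,-0.01,0,-0.045,0,0,-0.01,0,-0.045,0,0,-0.01,0,-0.045,0,0,-0.01,0,-0.045,0,0,-0.01,0,-0.045,0,0,-0.01,0,-0.045,0]'

```text
time_s: 1.7
tcp_pos: [0.4679, 0.1025, 0.292]
orientation: [-0.151, 2.149, -2.149]
wrist_force: [0.9, -0.0, 0.2]
gripper_width: 0.0916
```

Run:
```python
from h import *
plan([(.4785,.2945,.29),(.4785,.2945,.162)],-82)
```

```text
t 1.7 tcp [0.4679 0.1025 0.292 ] yaw -81.99 tilt 0.02 F [ 0.87 -0.02  0.23] w 0.0916 q6 85.2
roll 0.0001
(0.4785, 0.2945, 0.29) dx -0.0372 dy 0.0020 dz -0.1886
(0.4785, 0.2945, 0.162) dx 0.0000 dy 0.1280 dz 0.0000
```

>>> send_rows --rows '[0,-0.007,0,-0.037,0,0,-0.007,0,-0.037,0,0,-0.007,0,-0.037,0,0,-0.007,0,-0.037,0,0,-0.007,0,-0.03,0,0,0,0.03,0,0,0,0,0.02,0,0,0,0,0,0,0]'

```text
time_s: 2.5
tcp_pos: [0.4765, 0.2814, 0.239]
orientation: [-0.158, 2.149, -2.154]
wrist_force: [-0.8, 0.4, 0.3]
gripper_width: 0.0917
```

Run:
```python
from h import *
plan([(.4785,.2945,.24),(.4785,.2945,.162)],-82)
S=snap("side","1"); s=snap("top","1"); crop(S,200,400,150,350,3,"s1")
```

```text
t 2.5 tcp [0.4765 0.2814 0.239 ] yaw -81.95 tilt 0.4 F [-0.79  0.36  0.29] w 0.0917 q6 104.6
roll 0.0008
(0.4785, 0.2945, 0.24) dx -0.0038 dy -0.0010 dz -0.0127
(0.4785, 0.2945, 0.162) dx 0.0000 dy 0.0780 dz 0.0000
```

View pics/s1.png

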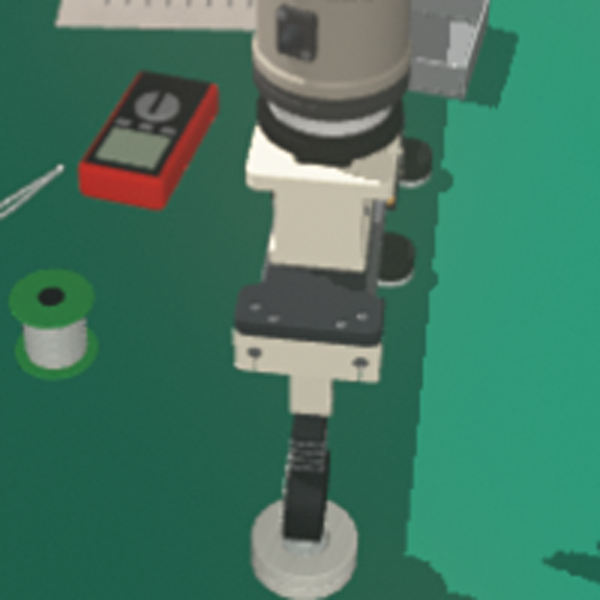

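The finger lines up with the gauge in x. Next I correct y, descend, and close gently.

>>> send_rows --rows '[0,-0.0038,0,-0.0127,0,0,0,0.025,0,0,0,0,0.025,0,0,0,0,0.02,0,0,0,0,0.007,0,0,0,0,0,0,0,0,0,0,0,0]'

```text
time_s: 3.3
tcp_pos: [0.4809, 0.2954, 0.1665]
orientation: [-0.148, 2.149, -2.147]
wrist_force: [0.2, -0.5, 0.6]
gripper_width: 0.0918
```

Run:
```python
from h import *
plan([(.4785,.2945,.162)],-82)
S=snap("side","2"); s=snap("top","2"); crop(S,230,370,230,370,4,"s2")
```

```text
t 3.3 tcp [0.4809 0.2954 0.1665] yaw -81.99 tilt 0.14 F [ 0.23 -0.53  0.56] w 0.0918 q6 105.8
roll 0.0002
(0.4785, 0.2945, 0.162) dx 0.0025 dy 0.0045 dz 0.0006
```

View pics/s2.png

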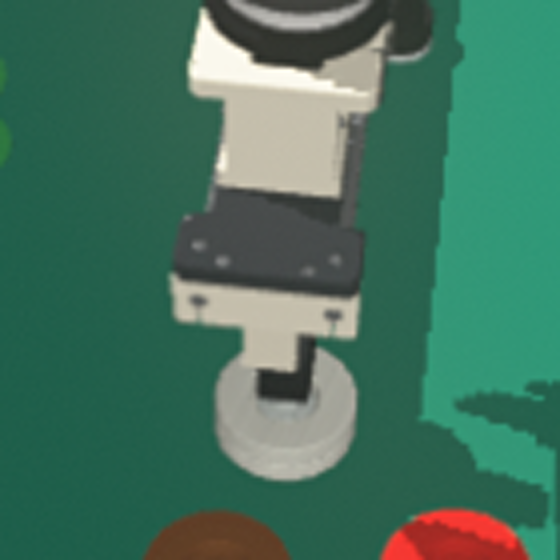

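>>> send_rows --rows '[0,0.0025,0.0045,0.0006,0,0,0,0,0,0,120,0,0,0,0,160,0,0,0,0,200,0,0,0,0,255,0,0,0,0,255,0,0,0,0]' --newtons 4

```text
time_s: 4.1
tcp_pos: [0.4778, 0.2939, 0.1607]
orientation: [-0.15, 2.149, -2.149]
wrist_force: [0.0, 0.5, -0.0]
gripper_width: 0.0567
```

Run:
```python
from h import *
st()
```

```text
t 4.1 tcp [0.4778 0.2939 0.1607] yaw -81.99 tilt 0.0 F [ 0.04  0.47 -0.03] w 0.0567 q6 105.8
```

>>> send_rows --rows '[255,0,0,0,0,255,0,0,0,0,255,0,0,0,0,255,0,0,0,0,255,0,0,0,0]'

```text
time_s: 4.6
tcp_pos: [0.4777, 0.294, 0.1607]
orientation: [-0.15, 2.149, -2.149]
wrist_force: [-0.4, 1.7, 0.1]
gripper_width: 0.0248
```

>>> send_rows --rows '[255,0,0,0,0,255,0,0,0,0]' --newtons 6

```text
time_s: 4.8
tcp_pos: [0.4777, 0.294, 0.1607]
orientation: [-0.15, 2.149, -2.149]
wrist_force: [0.1, 1.0, -0.7]
gripper_width: 0.0249
```

Run:
```python
from h import *
st()
S=snap("side","3"); crop(S,230,370,230,370,4,"s3")
```

```text
t 4.8 tcp [0.4777 0.294  0.1607] yaw -81.99 tilt 0.01 F [ 0.05  1.04 -0.66] w 0.0249 q6 105.8
```

View pics/s3.png

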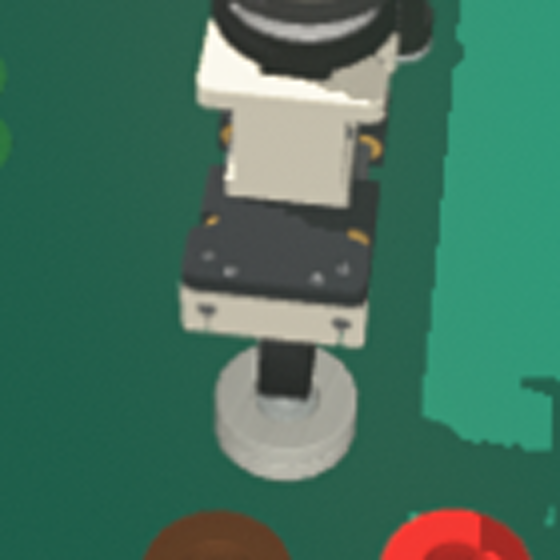

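>>> send_rows --rows '[255,0,0,0,0,255,0,0,0,0,255,0,-0.005,0,0,255,0,-0.015,0,0,255,0,-0.02,0,0,255,0,-0.015,0,0,255,0,0,0,0,255,0,0,0,0]' --newtons 35

```text
time_s: 5.65
tcp_pos: [0.4775, 0.2935, 0.2153]
orientation: [-0.151, 2.148, -2.15]
wrist_force: [-0.1, -0.1, -3.2]
gripper_width: 0.024
```

Run:
```python
from h import *
S=snap("side","4"); s=snap("top","4"); crop(S,230,370,210,350,4,"s4")
plan([(.5107,.116,.216),(.4855,.0037,.216)],10)
```

```text
t 5.75 tcp [0.4772 0.2935 0.2145] yaw -81.99 tilt 0.14 F [-0.28 -0.28 -2.52] w 0.0235 q6 105.8
roll -1.6056
(0.5107, 0.116, 0.216) dx 0.1806 dy -0.0015 dz 0.0022
(0.4855, 0.0037, 0.216) dx 0.1062 dy -0.0000 dz -0.0443
```

View pics/s4.png

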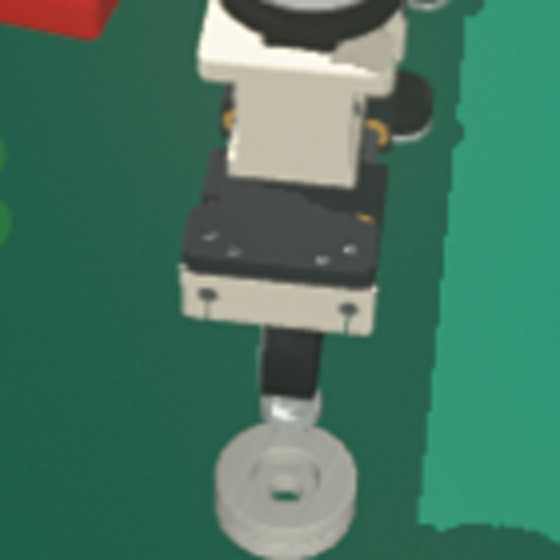

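The gauge is lifted and hangs straight. I'll turn its face towards the side camera.

>>> send_rows --rows '[255,0,0,0,-0.146,255,0,0,0,-0.146,255,0,0,0,-0.146,255,0,0,0,-0.146,255,0,0,0,-0.146,255,0,0,0,-0.146,255,0,0,0,-0.146,255,0,0,0,-0.146]'

```text
time_s: 6.55
tcp_pos: [0.4773, 0.2936, 0.2145]
orientation: [-1.079, 1.397, -1.396]
wrist_force: [0.3, -0.4, -2.9]
gripper_width: 0.0241
```

>>> send_rows --rows '[255,0,0,0,-0.146,255,0,0,0,-0.146,255,0,0,0,-0.146,255,0.036,0,0,0,255,0.036,0,0,0,255,0.036,0,0,0,255,0.036,0,0,0,255,0.0366,0,0.002,0]'

```text
time_s: 7.35
tcp_pos: [0.5106, 0.115, 0.2147]
orientation: [-1.289, 1.081, -1.078]
wrist_force: [0.9, 0.6, -2.6]
gripper_width: 0.0239
```

>>> send_rows --rows '[255,0,0,0,0,255,0,0,0,0]'

```text
time_s: 7.55
tcp_pos: [0.5109, 0.1157, 0.2149]
orientation: [-1.287, 1.082, -1.08]
wrist_force: [0.5, 0.4, -2.4]
gripper_width: 0.0237
```

Run:
```python
from h import *
S=snap("side","5"); s=snap("top","5"); crop(S,240,380,190,290,5,"s5")
plan([(.5107,.116,.216)],10)
print("foot top px",proj(S,(.5107,.116,.022)))
```

```text
t 7.65 tcp [0.5107 0.117  0.2151] yaw 10.05 tilt 0.07 F [-0.45  0.61 -2.77] w 0.0238 q6 -5.5
roll 0.0009
(0.5107, 0.116, 0.216) dx 0.0010 dy -0.0009 dz -0.0002
foot top px [307.34272706 263.24264277]
```

View pics/s5.png

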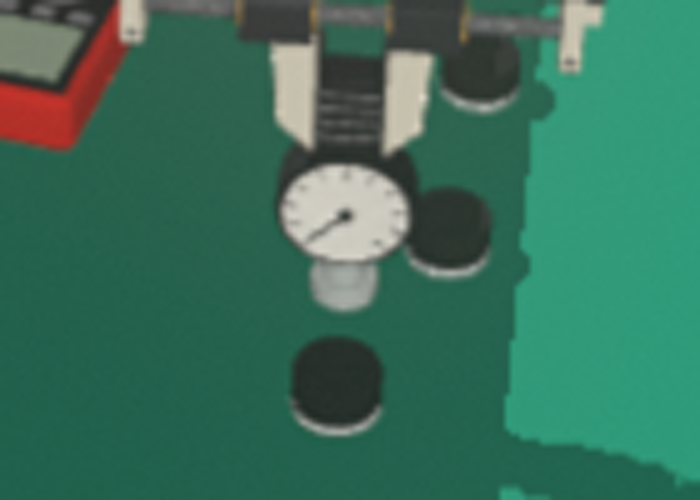

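View pics/top_5.png

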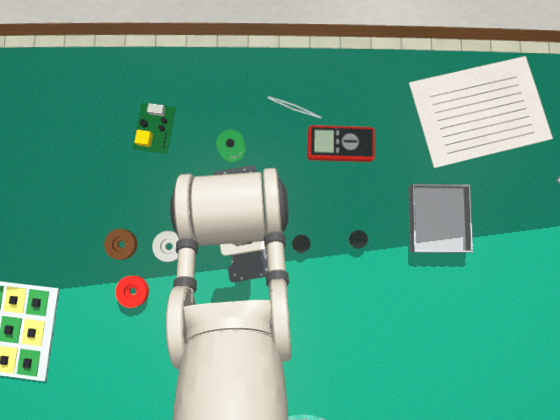

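The dial is clear to read: the hand rests at lower left, so zero. Foot A's top lies below at crop (337,375). I'll check the base alignment over the foot by projection and measure the stand pocket, which is now visible in the top view.

Run:
```python
from h import *
S=load("side","5"); s=load("top","5")
o=get_obs(); t=o["tcp_pos"]
I=cv2.resize(S["color"][190:290,240:380,::-1],None,fx=5,fy=5,interpolation=cv2.INTER_CUBIC)
def dr(I,im,c,z,r,u0,v0,k,col=(0,255,255)):
    for a in np.linspace(0,6.28,80):
        p=proj(im,[c[0]+r*np.cos(a),c[1]+r*np.sin(a),z]); q=(p-[u0,v0]+.5)*k-.5
        cv2.circle(I,(int(round(q[0])),int(round(q[1]))),1,col,-1)
bz=t[2]-.1487
dr(I,S,t,bz,.014,240,190,5); dr(I,S,(.5107,.116),.022,.02,240,190,5)
cv2.imwrite("pics/ov5.png",I)
J=cv2.resize(s["color"][225:270,145:192,::-1],None,fx=10,fy=10,interpolation=cv2.INTER_CUBIC)
dr(J,s,(.4777,.294),.024,.034,145,225,10); dr(J,s,(.4777,.294),.024,.016,145,225,10)
cv2.imwrite("pics/st5.png",J)
```

```text
(no output)
```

View pics/ov5.png

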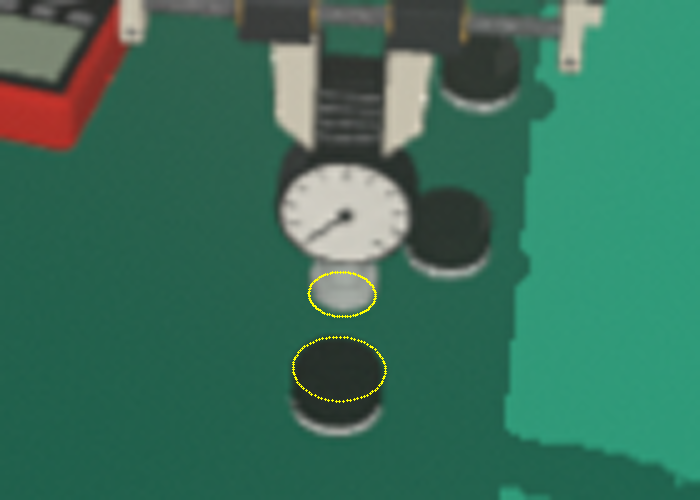

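View pics/st5.png

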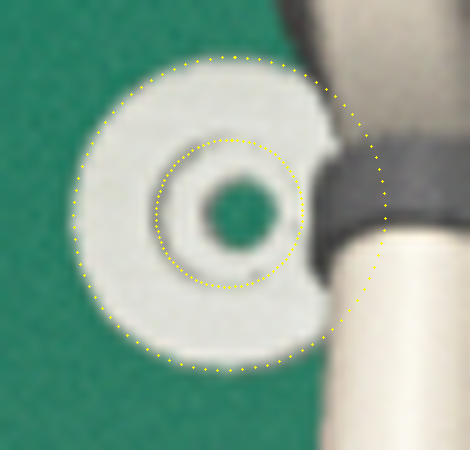

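>>> send_rows --rows '[255,0,0.01,0.002,0,255,0,0.015,0,0,255,0,0.01,0,0,255,0,0,0,0,255,0,0,0,0]'

```text
time_s: 8.15
tcp_pos: [0.513, 0.1172, 0.1805]
orientation: [-1.288, 1.079, -1.079]
wrist_force: [0.1, 0.7, -3.2]
gripper_width: 0.024
```

Run:
```python
from h import *
st(); S=snap("side","6"); crop(S,240,380,190,290,5,"s6"); st()
```

```text
t 8.15 tcp [0.513  0.1172 0.1805] yaw 10.07 tilt 0.03 F [ 0.06  0.7  -3.16] w 0.024 q6 -5.5
t 8.2 tcp [0.5133 0.1171 0.1809] yaw 10.06 tilt 0.03 F [-0.73 -0.01 -2.82] w 0.0236 q6 -5.5
```

View pics/s6.png

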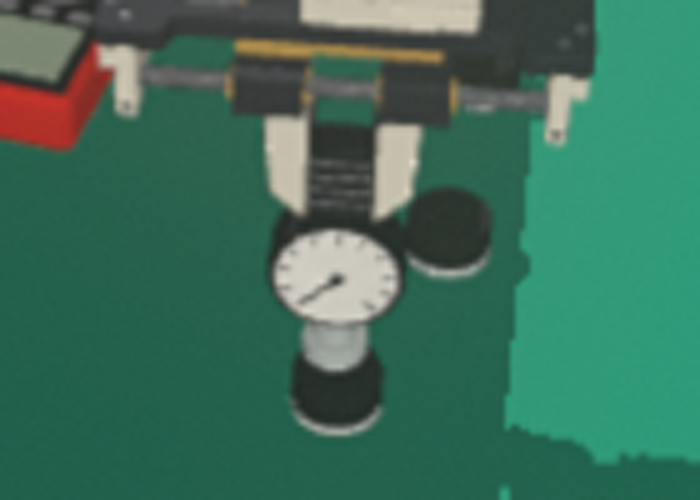

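>>> send_rows --rows '[255,0,0.004,0,0,255,0,0.002,0,0,255,0,0.002,0,0,255,0,0,0,0]'

```text
time_s: 8.6
tcp_pos: [0.5133, 0.1168, 0.1727]
orientation: [-1.287, 1.079, -1.08]
wrist_force: [0.1, 0.8, -1.0]
gripper_width: 0.0239
```

>>> send_rows --rows '[255,0,0.001,0,0,255,0,0,0,0]'

```text
time_s: 8.8
tcp_pos: [0.5133, 0.1168, 0.1718]
orientation: [-1.287, 1.079, -1.08]
wrist_force: [0.8, 0.3, -0.8]
gripper_width: 0.0233
```

>>> send_rows --rows '[255,0,0.001,0,0,255,0,0,0,0]'

```text
time_s: 9.0
tcp_pos: [0.5133, 0.1168, 0.1708]
orientation: [-1.287, 1.079, -1.08]
wrist_force: [1.1, 0.6, 0.3]
gripper_width: 0.0236
```

>>> send_rows --rows '[255,0,0.0005,0,0,255,0,0,0,0]'

```text
time_s: 9.2
tcp_pos: [0.5133, 0.1168, 0.1703]
orientation: [-1.287, 1.079, -1.08]
wrist_force: [1.4, 0.3, -0.3]
gripper_width: 0.0239
```

Run:
```python
from h import *
st(); S=snap("side","7"); crop(S,240,380,190,290,5,"s7"); st()
```

```text
t 9.2 tcp [0.5133 0.1168 0.1703] yaw 10.02 tilt 0.03 F [ 1.44  0.26 -0.33] w 0.0239 q6 -5.5
t 9.25 tcp [0.5132 0.1168 0.1703] yaw 10.03 tilt 0.03 F [0.47 0.39 0.15] w 0.0237 q6 -5.5
```

View pics/s7.png

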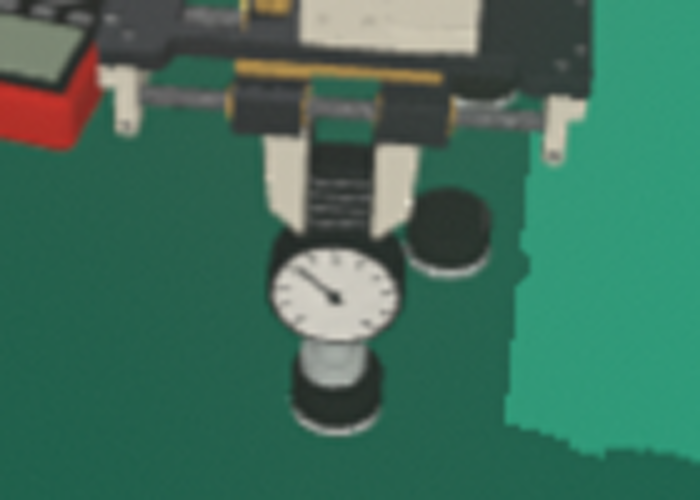

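>>> send_rows --rows '[255,0,0.0005,0,0,255,0,0,0,0]'

```text
time_s: 9.45
tcp_pos: [0.5132, 0.1168, 0.1698]
orientation: [-1.287, 1.079, -1.08]
wrist_force: [1.2, 0.5, 0.2]
gripper_width: 0.024
```

>>> send_rows --rows '[255,0,0.0005,0,0,255,0,0,0,0]'

```text
time_s: 9.65
tcp_pos: [0.5133, 0.1168, 0.1693]
orientation: [-1.287, 1.079, -1.08]
wrist_force: [1.3, -0.6, 1.4]
gripper_width: 0.0238
```

Run:
```python
from h import *
st(); S=snap("side","8"); crop(S,280,340,220,280,8,"s8"); st()
```

```text
t 9.65 tcp [0.5133 0.1168 0.1693] yaw 10.03 tilt 0.03 F [ 1.3  -0.64  1.42] w 0.0238 q6 -5.5
t 9.7 tcp [0.5132 0.1168 0.1693] yaw 10.03 tilt 0.02 F [0.43 0.19 0.79] w 0.0238 q6 -5.5
```

View pics/s8.png

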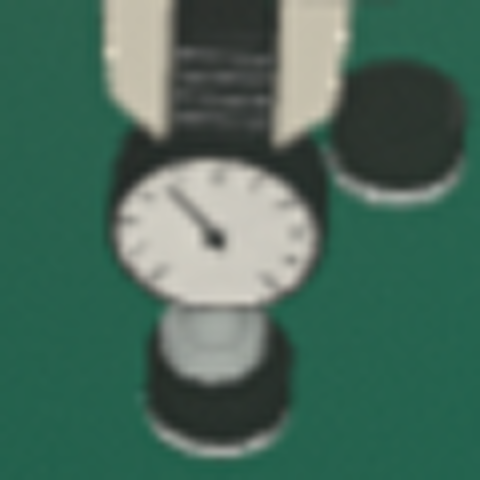

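>>> send_rows --rows '[255,0,0.0005,0,0,255,0,0,0,0]'

```text
time_s: 9.9
tcp_pos: [0.5133, 0.1168, 0.1689]
orientation: [-1.287, 1.079, -1.08]
wrist_force: [1.0, 0.2, 1.9]
gripper_width: 0.0238
```

>>> send_rows --rows '[255,0,0.0005,0,0,255,0,0,0,0]'

```text
time_s: 10.1
tcp_pos: [0.5132, 0.1168, 0.1684]
orientation: [-1.287, 1.079, -1.08]
wrist_force: [-0.4, 0.2, 4.8]
gripper_width: 0.024
```

Run:
```python
from h import *
st(); S=snap("side","9"); crop(S,280,340,220,280,8,"s9"); st()
```

```text
t 10.1 tcp [0.5132 0.1168 0.1684] yaw 10.03 tilt 0.03 F [-0.35  0.16  4.8 ] w 0.024 q6 -5.5
t 10.15 tcp [0.5132 0.1168 0.1684] yaw 10.03 tilt 0.03 F [1.26 0.02 3.84] w 0.0237 q6 -5.5
```

View pics/s9.png

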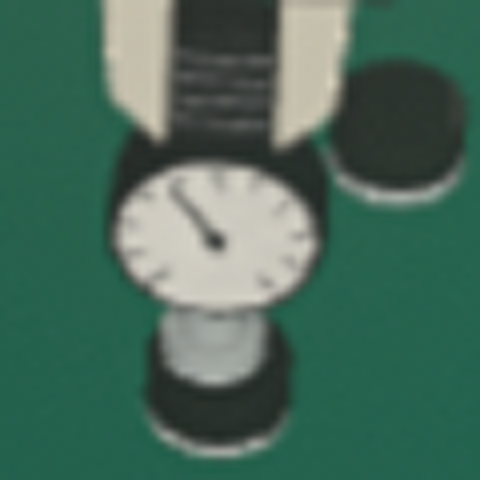

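The hand has stopped at about 39 divisions (104° of sweep) while the load keeps rising, so foot A is the soft one. I'll bring the load up to about 10 N.

>>> send_rows --rows '[255,0,0.0004,0,0,255,0,0,0,0]'

```text
time_s: 10.35
tcp_pos: [0.5133, 0.1168, 0.168]
orientation: [-1.287, 1.079, -1.08]
wrist_force: [0.9, 0.2, 5.1]
gripper_width: 0.0239
```

>>> send_rows --rows '[255,0,0,0,0]'

```text
time_s: 10.45
tcp_pos: [0.5132, 0.1168, 0.168]
orientation: [-1.287, 1.079, -1.08]
wrist_force: [0.4, 0.1, 4.3]
gripper_width: 0.0239
```

>>> send_rows --rows '[255,0,0,0,0]'

```text
time_s: 10.55
tcp_pos: [0.5132, 0.1168, 0.1679]
orientation: [-1.287, 1.079, -1.08]
wrist_force: [0.1, 0.6, 4.8]
gripper_width: 0.0236
```

>>> send_rows --rows '[255,0,0,0,0]'

```text
time_s: 10.65
tcp_pos: [0.5132, 0.1168, 0.1679]
orientation: [-1.287, 1.079, -1.08]
wrist_force: [-0.2, -0.4, 5.5]
gripper_width: 0.0238
```

>>> send_rows --rows '[255,0,0.0008,0,0,255,0,0,0,0]'

```text
time_s: 10.85
tcp_pos: [0.5133, 0.1168, 0.1672]
orientation: [-1.287, 1.079, -1.08]
wrist_force: [-0.4, -0.0, 6.2]
gripper_width: 0.0237
```

>>> send_rows --rows '[255,0,0,0,0]'

```text
time_s: 10.95
tcp_pos: [0.5133, 0.1168, 0.1673]
orientation: [-1.287, 1.079, -1.08]
wrist_force: [0.2, 0.8, 6.4]
gripper_width: 0.0238
```

>>> send_rows --rows '[255,0,0,0,0]'

```text
time_s: 11.05
tcp_pos: [0.5132, 0.1168, 0.1673]
orientation: [-1.287, 1.079, -1.08]
wrist_force: [-0.4, -0.5, 5.5]
gripper_width: 0.0241
```

>>> send_rows --rows '[255,0,0,0,0]'

```text
time_s: 11.15
tcp_pos: [0.5132, 0.1168, 0.1673]
orientation: [-1.287, 1.079, -1.08]
wrist_force: [-0.1, 0.9, 6.7]
gripper_width: 0.0237
```

Run:
```python
from h import *
st(); S=snap("side","10"); crop(S,280,340,220,280,8,"s10"); st()
```

```text
t 11.15 tcp [0.5132 0.1168 0.1673] yaw 10.03 tilt 0.03 F [-0.07  0.86  6.7 ] w 0.0237 q6 -5.5
t 11.2 tcp [0.5133 0.1168 0.1673] yaw 10.03 tilt 0.03 F [-0.31 -0.01  5.93] w 0.0241 q6 -5.5
```

View pics/s10.png

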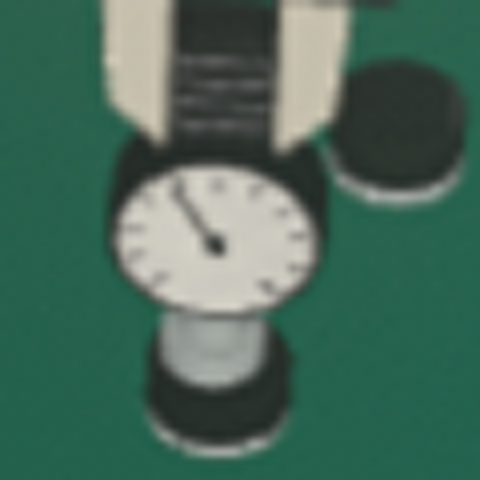

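The load is about 9 N and the hand is unchanged at about 39. I'll press slightly further for margin and hold.

>>> send_rows --rows '[255,0,0.0006,0,0,255,0,0,0,0]'

```text
time_s: 11.4
tcp_pos: [0.5133, 0.1168, 0.1668]
orientation: [-1.286, 1.079, -1.08]
wrist_force: [0.2, 1.1, 8.2]
gripper_width: 0.0237
```

>>> send_rows --rows '[255,0,0,0,0,255,0,0,0,0]'

```text
time_s: 11.6
tcp_pos: [0.5133, 0.1168, 0.1669]
orientation: [-1.286, 1.079, -1.08]
wrist_force: [0.4, 0.5, 8.8]
gripper_width: 0.0242
```

>>> send_rows --rows '[255,0,0,0,0,255,0,0,0,0]'

```text
time_s: 11.8
tcp_pos: [0.5133, 0.1168, 0.1668]
orientation: [-1.286, 1.079, -1.08]
wrist_force: [-0.4, 0.7, 8.4]
gripper_width: 0.0239
```

>>> send_rows --rows '[255,0,0,0,0,255,0,0,0,0]'

```text
time_s: 12.0
tcp_pos: [0.5133, 0.1168, 0.1669]
orientation: [-1.286, 1.079, -1.08]
wrist_force: [-0.2, -0.4, 8.3]
gripper_width: 0.0234
```

Run:
```python
from h import *
st(); S=snap("side","11"); crop(S,280,340,220,280,8,"s11"); st()
```

```text
t 12.0 tcp [0.5133 0.1168 0.1669] yaw 10.03 tilt 0.04 F [-0.16 -0.41  8.29] w 0.0234 q6 -5.5
t 12.05 tcp [0.5133 0.1168 0.1669] yaw 10.03 tilt 0.04 F [0.53 0.07 8.14] w 0.024 q6 -5.6
```

View pics/s11.png

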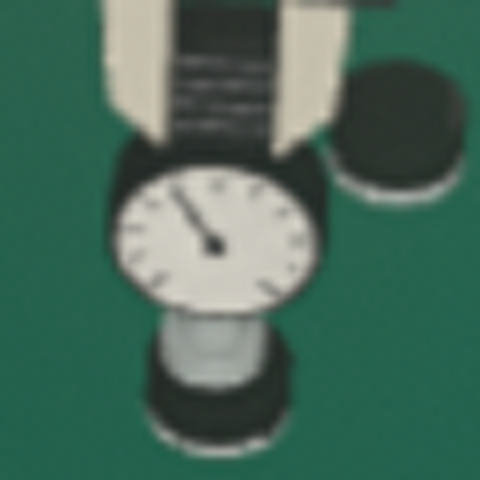

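The hold was about 11 N (8.3 plus a 2.8 baseline) for over 0.6 s, reading about 40. Now I lift, turn back to the original yaw and return to the stand.

>>> send_rows --rows '[255,0,-0.003,0,0,255,0,-0.01,0,0,255,0,-0.02,0,0,255,0,-0.016,0,0,255,-0.035,0,0,0,255,-0.036,0,0,0,255,-0.036,0,0,0,255,-0.036,0,0,0]'

```text
time_s: 12.85
tcp_pos: [0.487, 0.2585, 0.2148]
orientation: [-1.29, 1.081, -1.079]
wrist_force: [-0.1, -0.6, -2.7]
gripper_width: 0.0239
```

>>> send_rows --rows '[255,-0.036,0,0,0.146,255,0,0,0,0.146,255,0,0,0,0.146,255,0,0,0,0.146,255,0,0,0,0.146,255,0,0,0,0.146,255,0,0,0,0.146,255,0,0,0,0.146]'

```text
time_s: 13.65
tcp_pos: [0.481, 0.2926, 0.2146]
orientation: [-0.561, 1.898, -1.899]
wrist_force: [-0.7, 1.3, -2.4]
gripper_width: 0.0235
```

>>> send_rows --rows '[255,0,0,0,0.146,255,0,0,0,0.146,255,0,0,0,0.146,255,0,0,0,0,255,0,0,0,0]'

```text
time_s: 14.15
tcp_pos: [0.4815, 0.2928, 0.2149]
orientation: [-0.157, 2.147, -2.148]
wrist_force: [-0.0, -0.0, -3.2]
gripper_width: 0.024
```

Run:
```python
from h import *
S=snap("side","12"); s=snap("top","12"); crop(S,230,370,210,350,4,"s12")
plan([(.4777,.294,.2147),(.4777,.294,.161)],-82)
```

```text
t 14.25 tcp [0.4817 0.2929 0.2151] yaw -81.83 tilt 0.06 F [ 0.54  0.38 -1.76] w 0.0237 q6 105.3
roll 0.003
(0.4777, 0.294, 0.2147) dx 0.0038 dy 0.0004 dz -0.0016
(0.4777, 0.294, 0.161) dx 0.0000 dy 0.0537 dz 0.0000
```

View pics/s12.png

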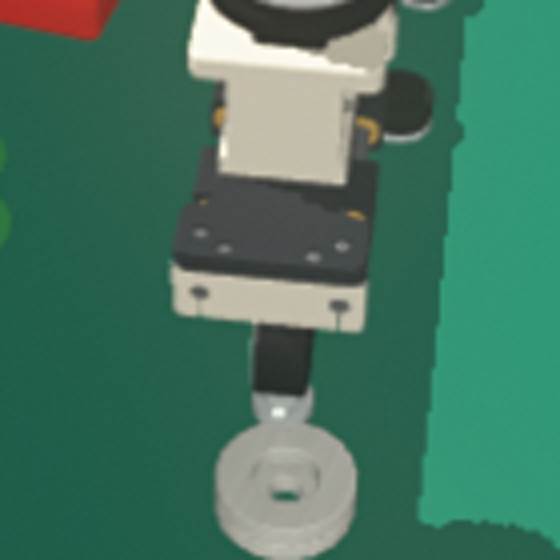

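>>> send_rows --rows '[255,0.0038,0,-0.0016,0.003,255,0,0.015,0,0,255,0,0.015,0,0,255,0,0,0,0,255,0,0,0,0]'

```text
time_s: 14.75
tcp_pos: [0.4778, 0.2941, 0.1855]
orientation: [-0.148, 2.15, -2.151]
wrist_force: [0.3, 0.5, -2.8]
gripper_width: 0.0236
```

Run:
```python
from h import *
S=snap("side","13"); crop(S,230,370,230,370,4,"s13")
plan([(.4777,.294,.161)],-82)
```

```text
t 14.8 tcp [0.4781 0.2943 0.186 ] yaw -82.14 tilt 0.04 F [ 0.38 -0.23 -1.9 ] w 0.0238 q6 105.9
roll -0.0024
(0.4777, 0.294, 0.161) dx 0.0005 dy 0.0250 dz 0.0002
```

View pics/s13.png

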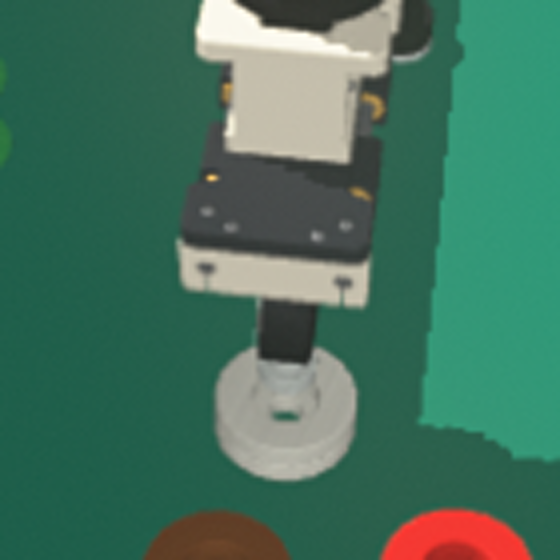

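The base is centred over the pocket. I'll lower in steps and watch the force.

>>> send_rows --rows '[255,0.0004,0.01,0,0,255,0,0.004,0,0,255,0,0.003,0,0,255,0,0,0,0]'

```text
time_s: 15.2
tcp_pos: [0.4775, 0.2943, 0.168]
orientation: [-0.148, 2.151, -2.15]
wrist_force: [0.3, 2.7, -4.0]
gripper_width: 0.0241
```

>>> send_rows --rows '[255,0,0.004,0,0,255,0,0.002,0,0,255,0,0,0,0]'

```text
time_s: 15.5
tcp_pos: [0.4775, 0.2943, 0.1621]
orientation: [-0.147, 2.151, -2.15]
wrist_force: [-0.1, 5.1, -4.6]
gripper_width: 0.0237
```

>>> send_rows --rows '[255,0,0,-0.001,0,255,0,0,0,0]'

```text
time_s: 15.7
tcp_pos: [0.4773, 0.2947, 0.1623]
orientation: [-0.148, 2.15, -2.152]
wrist_force: [0.5, 0.8, -3.2]
gripper_width: 0.0242
```

>>> send_rows --rows '[255,0,0.001,0,0,255,0,0,0,0]'

```text
time_s: 15.9
tcp_pos: [0.4773, 0.2947, 0.1612]
orientation: [-0.148, 2.15, -2.151]
wrist_force: [-0.8, 0.2, -2.5]
gripper_width: 0.0241
```

>>> send_rows --rows '[255,0,0.001,0,0,255,0,0,0,0]'

```text
time_s: 16.1
tcp_pos: [0.4775, 0.2948, 0.1607]
orientation: [-0.147, 2.15, -2.151]
wrist_force: [0.4, -1.5, 0.4]
gripper_width: 0.0238
```

It is seated at the original height (0.1607) with the load coming off. Release and retreat upward.

>>> send_rows --rows '[200,0,0,0,0,150,0,0,0,0,120,0,0,0,0,100,0,0,0,0,100,0,-0.03,0,0,100,0,-0.04,0,0,60,0,-0.04,0,0,60,0,0,0,0]' --newtons 20

```text
time_s: 16.9
tcp_pos: [0.4794, 0.2961, 0.2763]
orientation: [-0.136, 2.15, -2.141]
wrist_force: [-0.0, 0.8, 0.6]
gripper_width: 0.0675
```

Run:
```python
from h import *
S=snap("side","14"); s=snap("top","14"); crop(S,230,370,210,350,4,"s14")
plan([(.4777,.294,.271),(.511,.1165,.2)],-82)
```

```text
t 17.0 tcp [0.4776 0.2952 0.2712] yaw -82.16 tilt 0.13 F [-0.37  0.27  0.03] w 0.0694 q6 106.1
roll -0.0027
(0.4777, 0.294, 0.271) dx 0.0001 dy 0.0002 dz 0.0012
(0.511, 0.1165, 0.2) dx -0.0083 dy 0.0710 dz 0.1804
```

View pics/s14.png

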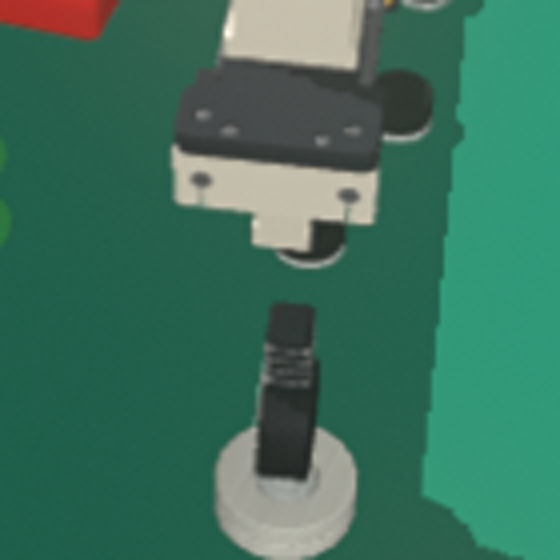

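The gauge stands upright in the pocket. Now foot A.

>>> send_rows --rows '[60,-0.0016,0,0.036,0,60,-0.0016,0,0.036,0,60,-0.0016,0,0.036,0,60,-0.0016,0.02,0.036,0,60,-0.0019,0.04,0.0364,0,60,0,0.04,0,0,60,0,0.03,0,0,60,0,0,0,0]'

```text
time_s: 17.8
tcp_pos: [0.5065, 0.1195, 0.1384]
orientation: [-0.159, 2.156, -2.157]
wrist_force: [-0.0, -0.5, -0.3]
gripper_width: 0.0701
```

Run:
```python
from h import *
S=snap("side","15"); s=snap("top","15"); crop(S,240,380,190,290,5,"s15")
plan([(.5115,.1165,.069)],-82)
```

```text
t 17.9 tcp [0.5093 0.1202 0.1429] yaw -82.16 tilt 0.13 F [0.35 0.04 0.89] w 0.0705 q6 87.0
roll -0.0027
(0.5115, 0.1165, 0.069) dx -0.0016 dy 0.0739 dz 0.0040
```

View pics/s15.png

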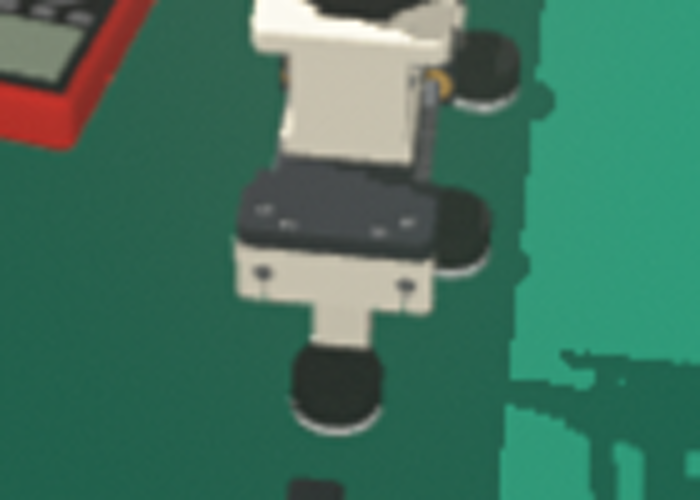

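>>> send_rows --rows '[40,-0.0016,0,0.004,0,40,0,0.03,0,0,40,0,0.025,0,0,40,0,0.01,0,0,40,0,0.006,0,0,40,0,0,0,0]'

```text
time_s: 18.5
tcp_pos: [0.5123, 0.1165, 0.073]
orientation: [-0.147, 2.15, -2.15]
wrist_force: [-0.0, 0.1, -0.1]
gripper_width: 0.0772
```

>>> send_rows --rows '[110,0,0,0,0,150,0,0,0,0,180,0,0,0,0,200,0,0,0,0,200,0,0,0,0,200,0,0,0,0,200,0,0,0,0,200,0,0,0,0]' --newtons 15

```text
time_s: 19.3
tcp_pos: [0.5119, 0.1164, 0.0725]
orientation: [-0.147, 2.15, -2.151]
wrist_force: [-0.2, -0.5, 0.7]
gripper_width: 0.0397
```

>>> send_rows --rows '[200,0,-0.02,0,0,200,0,-0.03,0,0,200,0,-0.02,0,0,200,0,-0.01,0,0,200,0,0,0.04,0,200,0,0,0.045,0,200,0,0,0.045,0,200,0,0,0.045,0]'

```text
time_s: 20.1
tcp_pos: [0.5354, -0.0584, 0.1518]
orientation: [-0.149, 2.151, -2.15]
wrist_force: [0.9, -0.3, 0.4]
gripper_width: 0.0397
```

Run:
```python
from h import *
plan([(.544,-.307,.15),(.544,-.307,.078)],-82)
```

```text
t 20.1 tcp [ 0.5354 -0.0584  0.1518] yaw -82.13 tilt 0.06 F [ 0.85 -0.32  0.35] w 0.0397 q6 67.8
roll -0.0023
(0.544, -0.307, 0.15) dx 0.0260 dy 0.0018 dz 0.2473
(0.544, -0.307, 0.078) dx 0.0000 dy 0.0720 dz 0.0000
```

>>> send_rows --rows '[200,0.004,0,0.043,0,200,0.004,0,0.043,0,200,0.004,0,0.043,0,200,0.004,0,0.043,0,200,0.004,0,0.04,0,200,0.004,0,0.028,0,200,0,0,0,0,200,0,0,0,0]'

```text
time_s: 20.9
tcp_pos: [0.544, -0.298, 0.1514]
orientation: [-0.148, 2.154, -2.15]
wrist_force: [-0.3, 0.9, 0.3]
gripper_width: 0.04
```

Run:
```python
from h import *
S=snap("side","16"); crop(S,270,410,80,200,5,"s16")
plan([(.544,-.307,.15),(.544,-.307,.078)],-82)
```

```text
t 20.95 tcp [ 0.5442 -0.2971  0.1516] yaw -82.17 tilt 0.12 F [-0.72  1.43 -0.03] w 0.0395 q6 46.4
roll -0.003
(0.544, -0.307, 0.15) dx 0.0016 dy 0.0016 dz 0.0097
(0.544, -0.307, 0.078) dx 0.0000 dy 0.0720 dz 0.0000
```

View pics/s16.png

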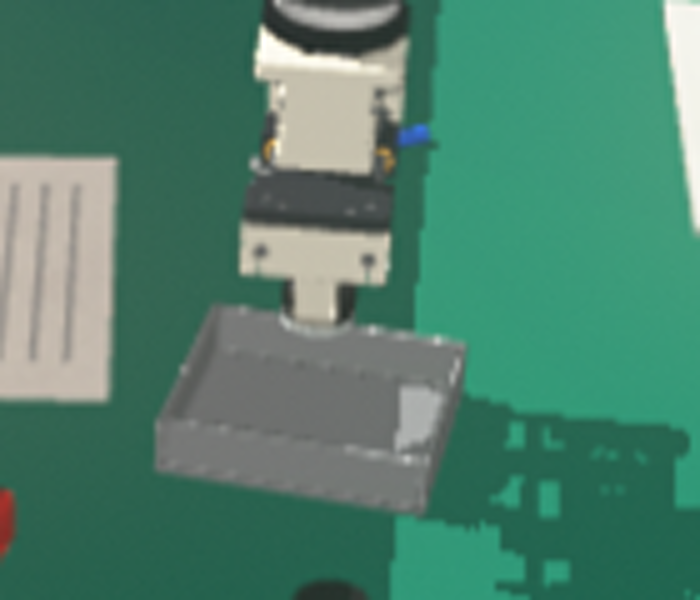

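>>> send_rows --rows '[200,0,0,0.008,0,200,0,0.025,0,0,200,0,0.025,0,0,200,0,0.012,0,0,200,0,0.008,0,0,200,0,0,0,0,200,0,0,0,0]'

```text
time_s: 21.65
tcp_pos: [0.5463, -0.3061, 0.0833]
orientation: [-0.146, 2.149, -2.151]
wrist_force: [0.4, 1.0, -0.6]
gripper_width: 0.0397
```

Run:
```python
from h import *
S=snap("side","17"); crop(S,270,410,80,200,5,"s17"); st()
```

```text
t 21.7 tcp [ 0.5464 -0.3062  0.0836] yaw -82.15 tilt 0.12 F [-0.38 -0.24 -0.35] w 0.0393 q6 45.9
```

View pics/s17.png

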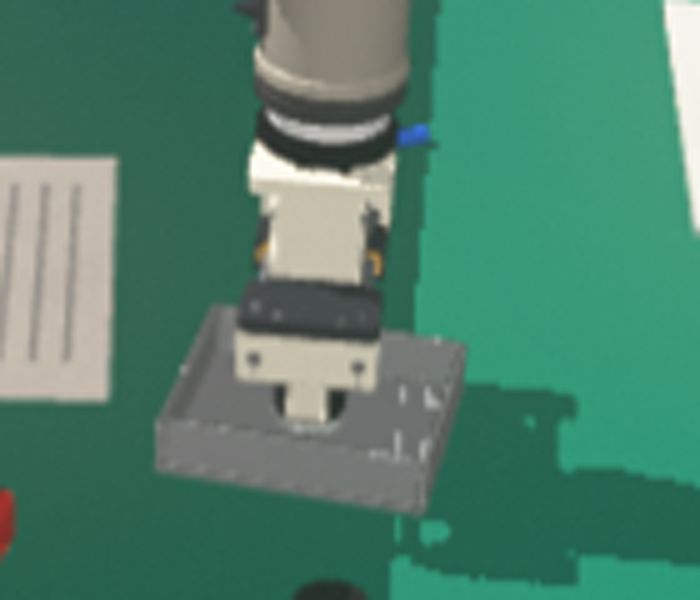

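Lower another 6–7 mm to the floor, then open only partway because the tray walls are close.

>>> send_rows --rows '[200,0,0.004,0,0,200,0,0.0025,0,0,200,0,0,0,0]'

```text
time_s: 22.0
tcp_pos: [0.546, -0.3061, 0.0762]
orientation: [-0.146, 2.15, -2.151]
wrist_force: [0.2, -0.6, 1.9]
gripper_width: 0.0392
```

>>> send_rows --rows '[120,0,0,0,0,110,0,0,0,0,105,0,0,0,0,105,0,0,0,0,105,0,-0.02,0,0,105,0,-0.04,0,0,105,0,-0.04,0,0,105,0,-0.04,0,0]'

```text
time_s: 22.8
tcp_pos: [0.5456, -0.3057, 0.2173]
orientation: [-0.148, 2.151, -2.15]
wrist_force: [-0.3, -0.2, -0.3]
gripper_width: 0.0545
```

>>> send_rows --rows '[105,-0.03,-0.03,-0.03,0,105,-0.03,-0.03,-0.03,0,105,0,0,-0.04,0,105,0.04,0,0,0,105,0.04,0,0,0,105,0.04,0,0,0,105,0.04,0,0,0,105,0,0,0,0]'

```text
time_s: 23.6
tcp_pos: [0.4273, -0.2227, 0.2738]
orientation: [-0.148, 2.154, -2.152]
wrist_force: [1.2, -0.1, 0.8]
gripper_width: 0.0541
```

Run:
```python
from h import *
st();S=snap("side","18"); s=snap("top","18"); st()
```

```text
t 23.6 tcp [ 0.4273 -0.2227  0.2738] yaw -82.28 tilt 0.15 F [ 1.21 -0.11  0.84] w 0.0541 q6 45.7
t 23.7 tcp [ 0.4309 -0.2233  0.2743] yaw -82.24 tilt 0.08 F [ 0.37 -0.47 -0.29] w 0.0542 q6 45.8
```

View pics/side_18.png

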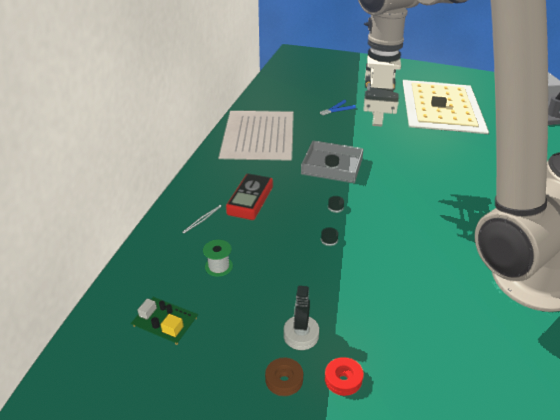

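View pics/top_18.png

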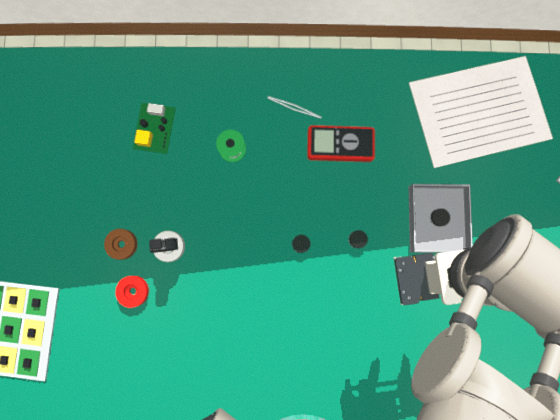

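The soft foot is in the middle of the tray at top view (440,217). B (301,244) and C (358,239) look unmoved, and the gauge is in the stand. A last numeric check, then hand in.

Run:
```python
from h import *
for tag in("0","18"):
    P=cloud(load("top",tag)); Q=cloud(load("side",tag))
    for C in(P,Q):
        m=(C[...,2]>.11)&(C[...,2]<.14)&(abs(C[...,0]-.478)<.05)&(abs(C[...,1]-.295)<.05); print(tag,np.median(C[m],0).round(4),np.percentile(C[m][:,2],95).round(4),end=" ")
    print()
s0,s1=load("top","0")["color"].astype(int),load("top","18")["color"].astype(int)
for b in((287,316,230,258),(344,373,225,253),(145,192,225,270),(300,380,120,165),(130,180,98,156),(212,250,125,165)):
    print(b,np.abs(s0-s1)[b[2]:b[3],b[0]:b[1]].mean().round(2))
print(manip.hand_in())
```

```text
0 [0.4782 0.2928 0.128 ] 0.1303 0 [0.4774 0.3043 0.1283] 0.1315 
18 [0.4789 0.2919 0.1279] 0.1309 18 [0.4781 0.3032 0.1281] 0.1315 
(287, 316, 230, 258) 3.32
(344, 373, 225, 253) 3.35
(145, 192, 225, 270) 5.3
(300, 380, 120, 165) 3.14
(130, 180, 98, 156) 3.34
(212, 250, 125, 165) 3.3
the job is handed in; nothing more can be done
None
```

I found the soft foot and put it in the reject tray, stood the gauge back in its stand, and handed the job in at about 24 s. It was the foot first at (0.511, 0.116), the one nearest the stand. No verdict was reported.

- **Reading:** with the base flush and centred by eye in the side view, I held about 11 N for over 0.6 s. The hand settled at 39–40 divisions (about 1.85 rad) and hardly moved as the load rose. The rubber yielded by roughly 3 N per mm, as the soft grade should. I did not press the other two feet, since this reading could not be confused with 64.
- **Load estimate:** the 11 N is wrist force minus a baseline of about −2.8 N, with noise of around 0.5 N.
- **Gauge:** it is back in the silver stand at the same TCP height as before it was lifted. Its handle is within 1–2 mm of its first position in both cameras. While lowering it I felt about 5 N of side rub, which a 1 mm shift in y cleared.
- **Tray and other things:** the soft foot lies in the middle of the tray. The other two feet, the meter, board and solder reel show no change in the top view, and the gripper is clear of everything.
- **Disagreement:** flush contact came about 1.5 mm lower than I worked out beforehand. That is within the camera calibration error, so I went by force and the dial.

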